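# Unhook a battery pack from its charger bay and lay it in the kit tray

### The arm

A 7-joint arm with a two-finger parallel gripper is mounted at the origin on the work surface. World frame = base frame: x ahead of the robot, y to its left, z up, the work surface at z = 0. Lengths are in mm, angles in rad, forces in N, time in s.
With the tool pointing down it reaches from about 400 to 900 mm from the base axis. Payload 5.6 kg.
Tool frame: the origin (TCP) lies between the finger pads; the fingertips stand 22 mm ahead of it and the grasp point (between the pads) lies 3 mm ahead of it; z points along the fingers, y is the line along which they close (so a half turn about z gives the same grasp; the last joint's range is limited). The gripper opens to 92 mm and grips with 3 to 60 N. Pads are 20 mm wide; open, the fingers measure 128 mm over their backs; the gripper's body (75 mm by 189 mm) begins 69 mm behind the grasp point.
Start: joints at [1.178, 0.468, -0.012, 1.603, 0.006, 1.071, -0.056], TCP at [222.721, -610.658, 236.592] pointing down, gripper open.
Joint ranges: [-2.53, 2.53], [-0.31, 2.02], [-1.57, 1.55], [0.28, 2.44], [-1.29, 4.43], [0.15, 1.84], [-2.92, 2.92]. Speed limits (rad/s): [2.57, 2.57, 3.14, 3.14, 3.14, 3.14, 3.14].

### API

Orientations are given as a unit quaternion [w, x, y, z].
In Python, from bench import robot, eyes gives the robot as it stands. The module is installed in compiled form; this text tells all that it offers.
- The arm moves only by the tool step_arm, never from a script. Its argument "series" is text: rows parted by semicolons, each of 4 numbers parted by spaces: the shift along the tool's x, y, z as a fraction of full scale, then the turn about the tool's z as a fraction of full scale. In form: dx dy dz spin; .... A call has 1 to 20 rows; each row is the pose to reach, as a shift and turn from the pose commanded when the call began, along the tool's axes at that moment, turning the shorter way round; what a row does not reach only later rows make up. Full scale, the value 1, is 100 mm for a shift and pi rad for a turn. A row lasts 1/10 s, in which the tool goes at most 50 mm and 8.59 degrees, less where a joint would pass 70% of its speed; a pose out of reach is approached as far as the arm can. A call with a number of a shift or a turn outside -1 to 1 is refused whole. A call with a gripper value outside its range is refused whole. "grip" is the finger opening in mm, from 0 to 91.9, set as the call begins (left out, the last holds). The fingers move at their own pace and stop on an object; the grip force is fixed at half the most. Time passes only in rows, so rows that repeat a pose let the fingers close. It gives the time, the measured TCP pose, the force, the opening and the grip force at its end, in the units of the state.
- robot.sense(): the state, without advancing time (a new reading comes with each control period).
- eyes.camera(name): name is "scene" or "side" or "wrist"; returns a dict with "pixels" (420x560x3 uint8, blue, green, red), "range_z" (420x560 float32, mm along the optical axis (not along the pixel's ray), 0 where there is no reading), "intrinsics" (3x3 intrinsics, pixels), "k1" (the pictures are not rectified: a ray, as slopes to the right and down, at radius r is drawn at 1 + k1 r^2 times it, then the intrinsics apply), "extrinsics" (4x4, takes a point from world to camera coordinates); the wrist camera has in their place "mount" (4x4, takes a point from camera to tool coordinates, whose origin is the TCP and whose axes are the flange's). Camera axes: x right, y up, looking along -z (the intrinsics and any distortion apply to the point x, -y, -z); pixel columns grow to the right and rows downward; lengths in mm; the calibration is good to about 2 mm. A picture is of the moment at which its call begins: read the wrist's pose just before it.
- robot.finish_job(): hands the job in; it is judged then, once.
The state is a dict: "time_s": time; "q": joint angles; "joint_velocities": joint speeds; "tau": joint torques, N m; "tcp_pos": TCP position; "ee_rot": TCP orientation; "wrist_force": force on the tool from outside, world axes, zero at the start; "torque": the same for the moment, N m; "opening": finger opening in mm; "grasp_force": force on a finger pad.
Only numpy, scipy, OpenCV 4.12 (cv2) and the standard library are available. Lean on these libraries where they do the work, as an engineer would, in place of code of your own. Each camera call takes 0.05 s, during which the arm holds its last target. There are 200 camera calls.

### The job

Take the taller of the two battery packs out of the charger without forcing it: draw it back against the sprung contacts until its tongue comes out from under the steel lip, then tip the tongue end up over the lip while the other end is still down in the bay, and lift it out. Set it down gently, right way up and flat, on the floor of the grey kit tray and let go; leave the flat pack in its bay and the adaptor in the tray.

Things in the scene. Friction and masses are not known exactly. Their poses are not given: they have to be found in the camera images.
- charger: White two-bay battery charger, fixed, 183 x 215 x 38 mm. Origin: on its underside, mid-width, 95 mm from the console end (-x), z up. Its bay plate carries two bays along x, centred at y +50 and -50 mm, floors level at z 24 mm. The plate is clamped through slots, up to 3 mm to +x or -x of nominal, which is not measured: the x of lips and contacts given here are nominal.
- left_bay (a point): Point on the charger at the nominal centre of the left (+y) bay's floor: (10, 50, 24) mm in the charger's frame. Each bay has four corner guides 7 mm high, 52 mm apart, at x -31..-17 and 36..50 mm of the charger; the sides between them are open for fingers. No wall between the bays.
- right_bay (a point): The same for the right bay: (10, -50, 24) mm in the charger's frame. LIP, at the +x end of each bay: steel, 58 mm wide, 4 mm thick, underside 10 mm and top 14 mm above the bay floor, edge at x 54.8; the slot under it ends at a wall at x 63.5, the ridge behind is as high. Forced by the pack with over 10 N, it bends.
- tall_pack: Black battery pack, 40 mm tall (the other is 23), 84 x 46 mm, 0.22 to 0.37 kg, in either bay, x along the bay towards the lip, z up. Origin: centre of the underside without the tongue. Plain flat sides 46 mm apart. It lies loose in the bay, anywhere from 1.5 to 6 mm from its contact block in x, with 3 mm of air on either side.
- tongue (a point): Lower edge of the tip of the tall pack's hook tongue, 52 mm to +x of the pack's origin, 3 mm up. Tongue 30 mm wide, 5 mm thick, sticking out 10 mm from the +x end; it starts 3.7 to 8.2 mm under the lip, with 2 mm of air above it.
- heel (a point): Bottom edge of the tall pack's other (-x) end, 42 mm to -x of its origin. CONTACT BLOCK facing it: grey, 54 mm wide, top 14 mm above the bay floor, face at x -37 in the charger. Pushed to -x it yields 3 mm to a hard stop: 2 N to start, 3 N per mm more, 11 N at the stop; over 15 N crushes it. Pushed in 2.2 mm (8.6 N), the tongue just clears the lip.
- flat_pack: The other pack, same shape and footprint but 23 mm tall, in the other bay, to be left there. Origin and axes as for the tall pack. NOSE on each contact block: 18 mm wide, 11 mm long to +x, 7 to 11 mm above the bay floor, inside a recess of the pack's end (30 mm wide, 14 deep, 3 to 15 mm above its underside): that end can rise only 4 mm until the pack has gone off the nose to +x.
- tray: Grey open kit tray, fixed, 170 (x) x 210 (y) x 28 mm, walls and floor 4 mm. Origin: centre of its underside. Its -y end holds the adaptor; the rest of the floor is free.
- tray_free (a point): A point on the tray's floor in the middle of the part left free, 20 mm to +y of the tray's centre, 4 mm above its underside.
- adaptor: Black plug-in adaptor block 62 x 34 x 30 mm with two brass pins, lying in the tray at its -y end, to be left lying there. Origin: centre of its underside; x along the pins.
Not all that is in view belongs to the job. Leave any orange look-alike of the tall_pack alone.

How it is judged:
By the outcome, as a careful person would: the job done as asked, in the order asked, and still so for the second after the job is handed in, with the robot touching nothing.
It also fails if it takes over 70 s, if anything falls off the work surface, if the arm or the gripper's body presses on something with over 40 N, if the wrist force passes 120 N, or if a joint passes its speed limit or range.

## Working session

There is one attempt and no reset: what is moved stays moved. The work goes in short steps, Python scripts to look and compute and a tool call to move; the robot and the scene stay as the last step left them, time stands still between calls to the robot, and variables do not carry over. Pictures are saved under pics/ and viewed, at most 10 in all, crops included, and the job is handed in when it is done.

Besides the shell and the picture viewer there is one more tool, called after "Emit:" by a JSON object that holds its "op" and its "data". step_arm: Moves the arm, as the interface text tells. Its arguments: {"type":"object","properties":{"series":{"type":"string"},"grip":{"type":"number"}},"required":["series"]}

```bash
mkdir -p pics; cat > h.py <<'E'
import numpy as np, cv2
from bench import robot, eyes
from scipy.spatial.transform import Rotation as R
def rot(q): return R.from_quat([q[1],q[2],q[3],q[0]]).as_matrix()
def c2w(c,s=None):
    if 'mount' in c:
        T=np.eye(4);T[:3,:3]=rot(s['ee_rot']);T[:3,3]=s['tcp_pos'];return T@c['mount']
    return np.linalg.inv(c['extrinsics'])
def rays(c,uv):
    K=np.array(c['intrinsics'],float);k=float(c['k1'])
    return cv2.undistortPoints(np.array(uv,float).reshape(-1,1,2),K,np.array([k,0,0,0.])).reshape(-1,2)
def plane(c,uv,z,s=None):
    T=c2w(c,s);r=rays(c,uv);d=np.c_[r[:,0],-r[:,1],-np.ones(len(r))]@T[:3,:3].T
    o=T[:3,3];t=(z-o[2])/d[:,2];return o+d*t[:,None]
def cloud(c,s=None):
    h,w=c['range_z'].shape;v,u=np.mgrid[:h,:w];r=rays(c,np.c_[u.ravel(),v.ravel()])
    z=c['range_z'].ravel()[:,None];p=np.c_[r[:,:1]*z,-r[:,1:]*z,-z]
    T=c2w(c,s);P=p@T[:3,:3].T+T[:3,3];P[z[:,0]==0]=np.nan;return P.reshape(h,w,3)
E
python3 - <<'E'
from h import *
s=robot.sense();print(s)
for n in("scene","side","wrist"):
    c=eyes.camera(n);np.savez(''+n+'.npz',**c);cv2.imwrite(f'pics/{n}0.png',c['pixels'])
    print(n,c['k1'],c['intrinsics'],c2w(c,s)[:3].round(2).tolist())
E
```

```text
{'time_s': 0.0, 'q': array([ 1.17800483,  0.46838147, -0.01160843,  1.60364396,  0.00604407,
        1.07143198, -0.05630962]), 'joint_velocities': array([-1.41650249e-04, -3.23111363e-05, -1.12881415e-04,  7.43693296e-05,
        8.09624463e-04, -1.96321558e-04,  1.07582200e-03]), 'tau': array([ 8.13817260e-04, -5.20562696e+01, -1.22715306e-02, -2.43743849e+01,
       -5.66352136e-02,  1.71988673e-02,  1.61038652e-04]), 'tcp_pos': array([ 222.48858908, -610.13110796,  235.62914878]), 'ee_rot': array([-8.83801422e-04,  9.84748390e-01,  1.73982095e-01, -2.38986972e-04]), 'wrist_force': array([-0.03870202, -0.23327516,  0.7737892 ]), 'torque': array([ 0.01120953, -0.00205665,  0.01689914]), 'grasp_force': 0.0, 'opening': 91.72067907678824}
scene 0.036683739162177396 [[411.4502616    0.         285.9282229 ]
 [  0.         411.4502616  201.84184023]
 [  0.           0.           1.        ]] [[-0.48, -0.45, 0.76, 1211.93], [0.88, -0.23, 0.42, 294.78], [-0.01, 0.86, 0.5, 484.78]]
side -0.15882281828559236 [[511.51983829   0.         278.06067986]
 [  0.         511.51983829 200.84094656]
 [  0.           0.           1.        ]] [[-0.71, 0.51, -0.48, 7.7], [-0.7, -0.53, 0.48, 501.83], [-0.01, 0.68, 0.73, 882.7]]
wrist -0.0019713955374011816 [[291.99747928   0.         277.54581632]
 [  0.         291.99747928 209.12958431]
 [  0.           0.           1.        ]] [[0.34, 0.91, 0.22, 284.42], [-0.94, 0.33, 0.08, -586.68], [-0.0, -0.23, 0.97, 384.46]]
```

View pics/scene0.png

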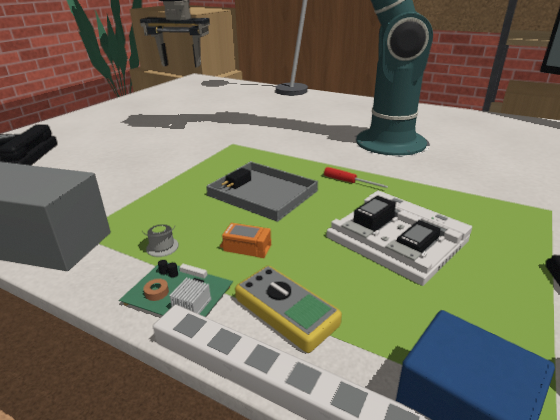

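View pics/side0.png

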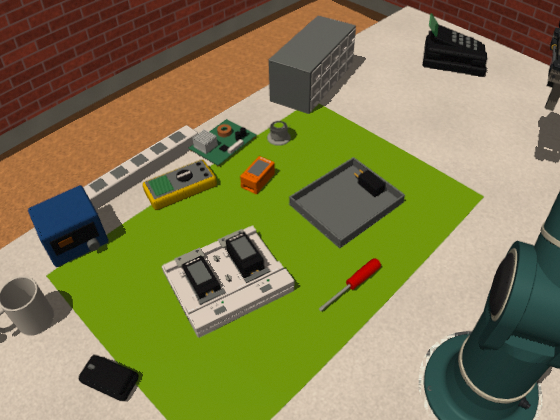

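The scene shows two black packs in the white charger: one at scene (375,212) / side (243,255), and one at scene (418,236) / side (200,277). The orange look-alike is at scene (247,240). The adaptor is at scene (237,178), in the tray. I'll measure heights to tell the packs apart.

```bash
python3 - <<'E'
from h import *
tiles=[]
for n,box in(("scene",(325,475,185,275)),("side",(155,300,220,340))):
    c=dict(np.load(n+'.npz'));P=cloud(c);x0,x1,y0,y1=box
    px=c['pixels'].astype(int);mx=px.max(2);mn=px.min(2)
    m=np.zeros(mx.shape,bool);m[y0:y1,x0:x1]=1
    z=P[...,2]
    for nm,lo,hi in(("tall",58,72),("flat",43,53)):
        mm=m&(z>lo)&(z<hi)&(mx<110)
        k,l,st,ce=cv2.connectedComponentsWithStats(mm.astype(np.uint8))
        for i in range(1,k):
            if st[i,4]>60:
                q=P[l==i];r=cv2.minAreaRect(q[:,:2].astype(np.float32));print(n,nm,st[i,4],ce[i].round(),np.median(q,0).round(1),[np.round(a,1) for a in r])
    w=m&(mn>120)&(z>3)&(z<60)
    q=P[w];print(n,'charger',len(q),[np.round(a,1) for a in cv2.minAreaRect(q[:,:2].astype(np.float32))],np.percentile(q[:,2],[2,25,50,75,98]).round(1))
    # tray
    bx=(200,325,155,220) if n=="scene" else (280,412,150,250)
    m[:]=0;m[bx[2]:bx[3],bx[0]:bx[1]]=1
    t=m&(mx-mn<25)&(z>2)&(z<60)
    k,l,st,ce=cv2.connectedComponentsWithStats(t.astype(np.uint8));i=1+st[1:,4].argmax()
    q=P[l==i];print(n,'tray',len(q),[np.round(a,1) for a in cv2.minAreaRect(q[:,:2].astype(np.float32))],np.percentile(q[:,2],[2,25,50,75,98]).round(1))
    a=t&(z>29)&(mx<70);q=P[a];print('adaptor',len(q),np.median(q,0) if len(q) else '')
    tiles.append(cv2.resize(c['pixels'][y0:y1,x0:x1],(400,300),interpolation=cv2.INTER_CUBIC))
cv2.imwrite('pics/crop1.png',np.hstack(tiles))
E
```

```text
scene tall 359 [376. 207.] [515.3 116.9  63. ] [array([507.1, 110.7]), array([46.8, 85.4]), np.float64(74.2)]
scene flat 165 [373. 218.] [541.4 119.8  47.9] [array([521.3, 124.5]), array([40.3, 93.8]), np.float64(45.6)]
scene flat 411 [420. 233.] [535.  209.1  46.2] [array([536.1, 204.8]), array([45.4, 86.8]), np.float64(75.5)]
scene charger 3868 [array([474.2, 156.9]), array([244. , 253.2]), np.float64(74.4)] [13.3 21.8 31.4 37.  39. ]
scene tray 3654 [array([ 470.8, -178.1]), array([211.2, 173.1]), np.float64(83.9)] [ 2.2  3.5  7.3 19.4 33. ]
adaptor 147 [ 463.01353012 -252.03212863   32.83196934]
side tall 789 [244. 250.] [500.  110.8  64.7] [array([504.9, 108.2]), array([46.5, 87.2]), np.float64(74.4)]
side flat 112 [246. 264.] [468.6 125.5  47.9] [array([498.6, 127.7]), array([93.1, 41.2]), np.float64(14.5)]
side flat 809 [200. 275.] [528.5 205.4  47.1] [array([531.4, 204.5]), array([47.3, 86.7]), np.float64(75.2)]
side charger 4295 [array([513.4, 158. ]), array([215. , 196.8]), np.float64(74.4)] [19.4 25.1 36.3 38.5 41.2]
side tray 5397 [array([ 467.1, -178. ]), array([213.6, 173.1]), np.float64(84.5)] [ 2.5  4.7  6.4 17.1 35.2]
adaptor 280 [ 453.35575013 -253.44998084   34.60830773]
```

View pics/crop1.png

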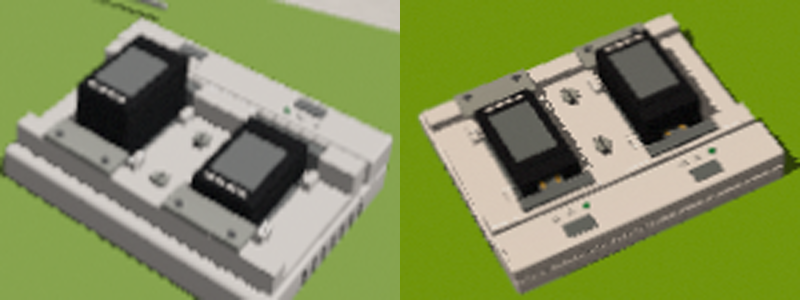

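The crop confirms it: the black pack at scene (375,212) / side (243,255) has its top at z≈64, so it is the 40 mm pack in the right bay. The other pack's top is at about 47, so it is the flat one. The orange box is the decoy. Charger x points at −15.6°, away from the robot. I'm moving over the pack.

Emit:
{"op": "step_arm", "data": {"series": "0.45 -0.48 0 0; 0.9 -0.95 0 0; 0.9 -0.95 0 0; 0.9 -0.95 0 0", "grip": 80}}

```text
time_s: 0.55
tcp_pos: [277.6, -486.2, 236.6]
ee_rot: [-0.001, 0.984, 0.177, 0.001]
wrist_force: [0.9, -1.0, 0.8]
opening: 80.1
grasp_force: 0.0
```

Emit:
{"op": "step_arm", "data": {"series": "0.45 -0.48 0 0; 0.9 -0.95 0 0; 0.9 -0.95 0 0; 0.9 -0.95 0 0"}}

```text
time_s: 0.95
tcp_pos: [328.7, -367.2, 236.7]
ee_rot: [-0.0, 0.984, 0.177, 0.0]
wrist_force: [-0.1, -1.3, -0.4]
opening: 80.2
grasp_force: 0.0
```

Emit:
{"op": "step_arm", "data": {"series": "0.45 -0.48 0 0; 0.9 -0.95 0 0; 0.9 -0.95 0 0; 0.9 -0.95 0 0"}}

```text
time_s: 1.35
tcp_pos: [380.4, -248.0, 236.8]
ee_rot: [-0.0, 0.984, 0.177, 0.0]
wrist_force: [0.9, -0.4, 0.3]
opening: 80.1
grasp_force: 0.0
```

Emit:
{"op": "step_arm", "data": {"series": "0.45 -0.48 0 0; 0.9 -0.95 0 0; 0.9 -0.95 0 0; 0.9 -0.95 0 0"}}

```text
time_s: 1.75
tcp_pos: [432.5, -128.4, 236.8]
ee_rot: [-0.0, 0.984, 0.176, 0.001]
wrist_force: [0.6, -1.1, -0.1]
opening: 80.2
grasp_force: 0.0
```

Emit:
{"op": "step_arm", "data": {"series": "0.45 -0.48 0 0; 0.9 -0.95 0 0; 0.9 -0.95 0 0; 0.9 -0.95 0 0"}}

```text
time_s: 2.15
tcp_pos: [484.5, -8.6, 236.6]
ee_rot: [-0.001, 0.984, 0.176, 0.001]
wrist_force: [-0.3, -0.4, -1.4]
opening: 80.3
grasp_force: 0.0
```

Emit:
{"op": "step_arm", "data": {"series": "0.45 -0.48 0 0.05; 0.9 -0.95 0 0.1; 0.9 -0.95 0 0.15; 0.9 -0.95 0 0.198; 0.9 -0.95 0 0.198; 0.9 -0.95 0 0.198"}}

```text
time_s: 2.75
tcp_pos: [535.6, 106.7, 236.0]
ee_rot: [0.001, 0.991, -0.137, -0.0]
wrist_force: [0.1, -0.9, 0.6]
opening: 80.0
grasp_force: 0.0
```

```bash
python3 - <<'E'
from h import *
s=robot.sense();c=eyes.camera("wrist");P=cloud(c,s);cv2.imwrite('pics/w1.png',c['pixels'])
z=P[...,2];mx=c['pixels'].max(2);T=rot(s['ee_rot']);print(s['tcp_pos'],np.degrees(np.arctan2(T[1,0],T[0,0])))
for nm,lo,hi in(("tall",60,68),("flat",43,51)):
    mm=((z>lo)&(z<hi)&(mx<130)).astype(np.uint8)
    k,l,st,ce=cv2.connectedComponentsWithStats(mm)
    for i in range(1,k):
        if st[i,4]>300:
            q=P[l==i];r=cv2.minAreaRect(q[:,:2].astype(np.float32));print(nm,st[i],np.median(q,0).round(1),[np.round(a,1) for a in r],'tool',((np.array([*r[0],50])-s['tcp_pos'])@T).round(1))
E
```

```text
[535.55158897 106.70634065 236.00045728] -15.800066350555893
tall [ 262  188   42   71 2698] [506.3 109.6  64.9] [array([505.9, 110. ]), array([46. , 83.8]), np.float64(74.4)] tool [-29.4   4.6 186. ]
flat [  0   0  57  32 318] [778.9 292.2  47. ] [array([780.2, 304.1]), array([18.2, 66.3]), np.float64(9.4)] tool [ 181.7 -256.8  185.5]
flat [ 179  184   43   68 1082] [543.8 194.1  47.6] [array([534.3, 204.2]), array([45.3, 83.1]), np.float64(75.0)] tool [-27.7 -93.8 185.8]
```

View pics/w1.png

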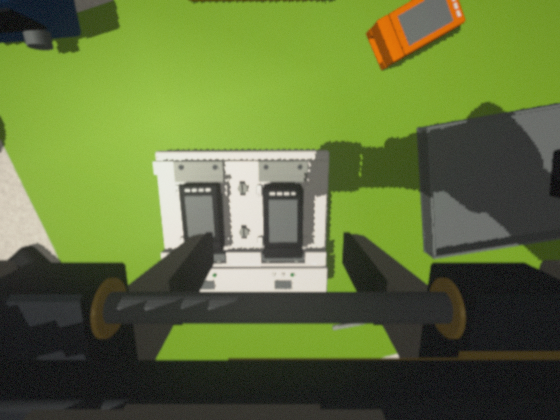

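The wrist image shows the tall pack at (283,222) between the fingers, and the flat pack at (200,215). The pack centre is (505.9, 110.0), top at z≈65, matching the other views. I'm gripping about 30 mm ahead of centre, near the tongue end.

Emit:
{"op": "step_arm", "data": {"series": "0 0.046 0.3 0; 0.01 0.046 0.7 0; 0.01 0.046 1 0; 0.01 0.046 1 0; 0.01 0.046 1 0"}}

```text
time_s: 3.3
tcp_pos: [534.9, 104.0, 136.9]
ee_rot: [0.0, 0.991, -0.136, -0.0]
wrist_force: [0.3, -0.2, 0.5]
opening: 80.3
grasp_force: 0.0
```

Emit:
{"op": "step_arm", "data": {"series": "0 0 0.2 0; 0 0 0.4 0; 0 0 0.6 0; 0 0 0.7 0; 0 0 0.76 0; 0 0 0.8 0; 0 0 0.8 0; 0 0 0.8 0"}}

```text
time_s: 4.1
tcp_pos: [535.0, 105.3, 57.3]
ee_rot: [-0.0, 0.991, -0.136, 0.001]
wrist_force: [0.3, -0.9, 1.4]
opening: 79.7
grasp_force: 0.0
```

Emit:
{"op": "step_arm", "data": {"series": "0 0 0 0; 0 0 0 0; 0 0 0 0; 0 0 0 0; 0 0 0 0; 0 0 0 0; 0 0 0 0; 0 0 0 0; 0 0 0 0; 0 0 0 0", "grip": 40}}

```text
time_s: 5.1
tcp_pos: [534.1, 103.6, 56.6]
ee_rot: [0.001, 0.991, -0.136, -0.0]
wrist_force: [-1.6, -5.1, 3.9]
opening: 46.0
grasp_force: 29.9
```

Emit:
{"op": "step_arm", "data": {"series": "0 0.01 0 0; -0.01 0.01 0 0; -0.01 0.01 0 0; -0.01 0.01 0 0"}}

```text
time_s: 5.5
tcp_pos: [534.1, 103.6, 56.7]
ee_rot: [0.0, 0.991, -0.136, 0.001]
wrist_force: [1.7, -4.5, 1.3]
opening: 46.0
grasp_force: 29.9
```

Emit:
{"op": "step_arm", "data": {"series": "-0.01 0 0 0; -0.01 0 0 0; -0.01 0 0 0"}}

```text
time_s: 5.8
tcp_pos: [533.8, 103.7, 56.8]
ee_rot: [0.0, 0.991, -0.136, 0.001]
wrist_force: [2.9, -4.1, 1.1]
opening: 46.3
grasp_force: 29.8
```

Emit:
{"op": "step_arm", "data": {"series": "-0.01 0 0 0; -0.01 0.01 0 0; -0.01 0.01 0 0"}}

```text
time_s: 6.1
tcp_pos: [532.2, 104.0, 56.8]
ee_rot: [-0.0, 0.991, -0.136, 0.001]
wrist_force: [3.4, -3.2, 0.1]
opening: 45.5
grasp_force: 29.8
```

Emit:
{"op": "step_arm", "data": {"series": "-0.01 0 0 0; -0.01 0.01 0 0; -0.01 0.01 0 0"}}

```text
time_s: 6.4
tcp_pos: [530.6, 104.4, 56.9]
ee_rot: [-0.001, 0.991, -0.136, 0.001]
wrist_force: [4.7, 0.2, 0.2]
opening: 45.8
grasp_force: 29.8
```

```bash
python3 - <<'E'
from h import *
S=[]
for i in range(3):
    eyes.camera("wrist");s=robot.sense();T=rot(s['ee_rot']);S.append([*(s['wrist_force']@T),*((s['tcp_pos']-[505.9,110,0])@T)])
print(np.round(S,2))
E
```

```text
[[  3.98  -2.03  -0.12  25.31  -1.28 -56.8 ]
 [  3.8   -1.32   0.46  25.27  -1.27 -56.78]
 [  5.02  -1.52   0.72  25.24  -1.25 -56.79]]
```

Emit:
{"op": "step_arm", "data": {"series": "-0.01 0 0 0; -0.01 0 0 0; -0.01 0 0 0; -0.01 0 0 0"}}

```text
time_s: 6.95
tcp_pos: [529.8, 104.5, 56.9]
ee_rot: [-0.001, 0.991, -0.136, 0.001]
wrist_force: [5.4, 0.7, -0.5]
opening: 45.9
grasp_force: 29.8
```

```bash
cat > st.py <<'E'
from h import *
S=[]
for i in range(4):
    c=eyes.camera("side");s=robot.sense();T=rot(s['ee_rot']);S.append([*(s['wrist_force']@T),*((s['tcp_pos']-[505.9,110,0])@T),*(s['torque']@T*10)])
print(np.round(np.mean(S,0),2),s['time_s'],s['opening'])
E
python3 st.py
```

```text
[  5.24  -2.1    0.67  24.61  -1.18 -56.84   4.65  11.94   2.03] 7.15 45.288298206818354
```

Emit:
{"op": "step_arm", "data": {"series": "-0.01 0 0 0; -0.01 0 0 0; -0.01 0 0 0; -0.01 0 0 0"}}

```text
time_s: 7.55
tcp_pos: [529.3, 104.5, 57.0]
ee_rot: [-0.001, 0.991, -0.136, 0.001]
wrist_force: [7.0, -0.4, -1.2]
opening: 46.0
grasp_force: 29.8
```

```bash
python3 st.py
```

```text
[  6.41  -2.07   0.89  24.16  -1.15 -56.91   4.68  14.78   2.03] 7.75 46.123474260415826
```

Emit:
{"op": "step_arm", "data": {"series": "-0.01 0 0 0; -0.022 0 0 0; -0.022 0 0 0; -0.022 0 0 0; -0.022 0 0 0"}}

```text
time_s: 8.25
tcp_pos: [528.2, 104.8, 57.2]
ee_rot: [-0.001, 0.991, -0.136, 0.002]
wrist_force: [8.7, -0.5, -1.3]
opening: 45.5
grasp_force: 29.8
```

```bash
python3 st.py
```

```text
[  8.38  -1.7    1.56  23.19  -1.13 -57.13   3.83  19.71   2.74] 8.45 45.703859741452604
```

Emit:
{"op": "step_arm", "data": {"series": "-0.012 0 0 0; -0.012 0 0 0; -0.012 0 0 0; -0.012 0 0 0"}}

```text
time_s: 8.85
tcp_pos: [527.7, 104.9, 57.4]
ee_rot: [-0.001, 0.991, -0.136, 0.003]
wrist_force: [9.2, -1.3, -1.5]
opening: 46.1
grasp_force: 29.8
```

```bash
python3 st.py
```

```text
[ 10.06  -1.42   2.12  22.7   -1.15 -57.26   3.3   23.42   2.87] 9.05 46.209575984619725
```

Emit:
{"op": "step_arm", "data": {"series": "-0.005 0 -0.01 0; -0.008 0 -0.02 0; -0.01 0 -0.03 0; -0.01 0 -0.03 0; -0.01 0 -0.03 0"}}

```text
time_s: 9.55
tcp_pos: [526.2, 104.5, 59.8]
ee_rot: [-0.001, 0.991, -0.136, 0.003]
wrist_force: [10.0, -1.4, -5.2]
opening: 46.0
grasp_force: 30.0
```

```bash
python3 st.py
```

```text
[  9.68  -0.38   4.93  21.35  -0.21 -59.72   0.72  25.57   0.29] 9.75 45.88425575527188
```

Emit:
{"op": "step_arm", "data": {"series": "-0.008 0 -0.01 0; -0.012 0 -0.02 0; -0.012 0 -0.02 0; -0.012 0 -0.02 0"}}

```text
time_s: 10.15
tcp_pos: [525.2, 104.7, 61.9]
ee_rot: [-0.0, 0.991, -0.136, 0.003]
wrist_force: [10.2, -3.1, -5.4]
opening: 46.0
grasp_force: 30.0
```

```bash
python3 st.py; python3 - <<'E'
from h import *
c=eyes.camera("side");i=c['pixels'][200:330,160:320];cv2.imwrite('pics/t1.png',cv2.resize(i,None,fx=4,fy=4,interpolation=cv2.INTER_CUBIC))
E
```

```text
[ 1.023e+01  8.000e-02  4.950e+00  2.033e+01 -1.800e-01 -6.175e+01
  8.500e-01  2.687e+01 -1.000e-02] 10.35 45.73167068481945
```

View pics/t1.png

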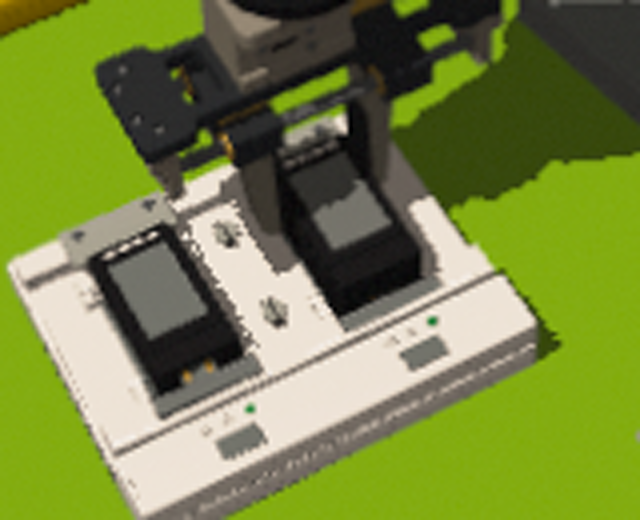

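The side crop shows the pack held near its tongue end at crop (330,170), with its heel end down at (370,280). I'll fit the slope of the top face.

```bash
cat > tilt.py <<'E'
from h import *
a=np.radians(-15.7);X=np.array([np.cos(a),np.sin(a)]);Y=np.array([-X[1],X[0]])
O=np.array([505.9,110.])
for n in("side","scene"):
    c=eyes.camera(n);P=cloud(c);d=P[...,:2]-O;x=d@X;y=d@Y;z=P[...,2]
    px=c['pixels'].astype(int)
    m=(x>-42)&(x<12)&(abs(y)<17)&(z>58)&(z<100)&(px.max(2)<150)
    q=np.c_[x[m],y[m],z[m]];k=np.ones(len(q),bool)
    for _ in range(6):
        f=np.linalg.lstsq(np.c_[q[k][:,:2],np.ones(k.sum())],q[k][:,2],rcond=None)[0]
        k=abs(np.c_[q[:,:2],np.ones(len(q))]@f-q[:,2])<3
    print(n,len(q),k.sum(),'tilt deg',np.degrees(np.arctan(f[:2])).round(1),'z at heel',(f[2]-42*f[0]).round(1),'z mid',f[2].round(1),'xrange',np.percentile(q[k][:,0],[1,99]).round(1))
E
python3 tilt.py; python3 st.py
```

```text
side 394 369 tilt deg [5.  0.1] z at heel 65.1 z mid 68.8 xrange [-41.6  10.7]
scene 97 97 tilt deg [4.6 0.5] z at heel 64.1 z mid 67.5 xrange [-40.   11.9]
[ 1.018e+01 -2.000e-02  5.290e+00  2.033e+01 -1.800e-01 -6.176e+01
  6.100e-01  2.672e+01 -5.000e-02] 10.7 45.63770590564804
```

Emit:
{"op": "step_arm", "data": {"series": "-0.01 0 0 0; -0.014 0 -0.01 0; -0.018 0 -0.02 0; -0.02 0 -0.03 0; -0.02 0 -0.03 0; -0.02 0 -0.03 0"}}

```text
time_s: 11.3
tcp_pos: [523.5, 105.1, 65.0]
ee_rot: [-0.001, 0.991, -0.136, 0.003]
wrist_force: [9.3, -3.6, -4.9]
opening: 45.6
grasp_force: 30.0
```

```bash
python3 tilt.py; python3 st.py
```

```text
side 394 372 tilt deg [ 7.1 -0.8] z at heel 65.9 z mid 71.1 xrange [-41.6  11.7]
scene 89 89 tilt deg [ 7.5 -0.3] z at heel 64.3 z mid 69.9 xrange [-41.   11.5]
[ 1.079e+01  1.000e-02  4.450e+00  1.866e+01 -1.900e-01 -6.490e+01
  4.600e-01  2.747e+01  1.000e-02] 11.6 45.8739818051938
```

Emit:
{"op": "step_arm", "data": {"series": "-0.004 0 -0.01 0; -0.007 0 -0.02 0; -0.01 0 -0.03 0; -0.012 0 -0.04 0; -0.012 0 -0.04 0; -0.012 0 -0.04 0"}}

```text
time_s: 12.2
tcp_pos: [521.8, 105.6, 68.8]
ee_rot: [-0.0, 0.991, -0.136, 0.002]
wrist_force: [10.0, -2.3, -4.5]
opening: 45.9
grasp_force: 30.0
```

```bash
python3 tilt.py; python3 st.py
```

```text
side 419 393 tilt deg [10.5  0.5] z at heel 66.5 z mid 74.3 xrange [-41.2  11.1]
scene 82 82 tilt deg [10.5 -0.1] z at heel 65.1 z mid 72.9 xrange [-37.9  11.6]
[ 9.480e+00 -4.700e-01  4.400e+00  1.685e+01 -1.800e-01 -6.876e+01
  9.000e-01  2.526e+01 -3.000e-02] 12.5 45.86995599639983
```

Emit:
{"op": "step_arm", "data": {"series": "-0.002 0 -0.01 0; -0.004 0 -0.02 0; -0.006 0 -0.03 0; -0.006 0 -0.035 0; -0.006 0 -0.035 0"}}

```text
time_s: 13.0
tcp_pos: [520.5, 106.0, 72.1]
ee_rot: [-0.0, 0.991, -0.136, 0.002]
wrist_force: [7.7, -2.2, -4.4]
opening: 45.8
grasp_force: 30.0
```

Emit:
{"op": "step_arm", "data": {"series": "0.02 0 0 0; 0.04 0 0 0; 0.06 0 0 0; 0.06 0 0 0; 0.06 0 0 0"}}

```text
time_s: 13.5
tcp_pos: [523.1, 104.8, 71.4]
ee_rot: [0.0, 0.991, -0.135, -0.001]
wrist_force: [0.0, 0.0, -2.5]
opening: 45.9
grasp_force: 30.0
```

```bash
python3 tilt.py; python3 st.py
```

```text
side 431 392 tilt deg [13.1 -0. ] z at heel 65.9 z mid 75.7 xrange [-40.7  11.2]
scene 72 72 tilt deg [12.5  0.3] z at heel 65.3 z mid 74.6 xrange [-38.6  11.5]
[  0.35  -0.3    3.3   18.65   0.2  -71.85   0.47   0.49   0.08] 13.8 45.94119610391696
```

Emit:
{"op": "step_arm", "data": {"series": "0.02 0 0 0; 0.04 0 0 0; 0.06 0 0 0; 0.08 0 -0.005 0; 0.1 0 -0.01 0; 0.12 0 -0.01 0; 0.14 0 -0.01 0; 0.14 0 -0.01 0; 0.14 0 -0.01 0"}}

```text
time_s: 14.7
tcp_pos: [538.0, 101.0, 73.0]
ee_rot: [0.0, 0.991, -0.136, -0.0]
wrist_force: [0.7, -0.3, -2.8]
opening: 45.8
grasp_force: 30.0
```

```bash
python3 tilt.py; python3 st.py
```

```text
side 415 362 tilt deg [13.9 -0.1] z at heel 63.7 z mid 74.0 xrange [-37.   11.5]
scene 42 42 tilt deg [13.1 -0.1] z at heel 62.9 z mid 72.7 xrange [-32.   11.8]
[ 6.000e-02 -1.000e-02  3.420e+00  3.331e+01 -2.000e-02 -7.306e+01
  2.200e-01  7.400e-01  6.000e-02] 15.0 45.69461864909954
```

Emit:
{"op": "step_arm", "data": {"series": "0 0 -0.02 0; 0 0 -0.04 0; 0 0 -0.06 0; 0 0 -0.08 0; 0 0 -0.08 0"}}

```text
time_s: 15.5
tcp_pos: [538.3, 101.1, 81.5]
ee_rot: [-0.0, 0.991, -0.136, 0.0]
wrist_force: [-0.3, 0.1, -3.1]
opening: 45.5
grasp_force: 30.0
```

```bash
python3 tilt.py; python3 st.py
```

```text
side 438 359 tilt deg [13.7 -1.3] z at heel 72.2 z mid 82.4 xrange [-37.   11.2]
scene 36 36 tilt deg [13.2  0.6] z at heel 71.0 z mid 80.9 xrange [-31.3  11.1]
[ 6.100e-01  7.000e-02  3.090e+00  3.334e+01  4.000e-02 -8.100e+01
  4.300e-01  6.800e-01  2.000e-02] 15.8 45.85876874644376
```

Emit:
{"op": "step_arm", "data": {"series": "0 0 -0.2 0; 0 0 -0.4 0; 0 0 -0.6 0; 0 0 -0.8 0; 0 0 -0.8 0; 0 0 -0.8 0"}}

```text
time_s: 16.4
tcp_pos: [537.9, 100.9, 160.8]
ee_rot: [0.0, 0.991, -0.136, 0.0]
wrist_force: [0.2, -0.6, -4.8]
opening: 45.9
grasp_force: 30.0
```

Emit:
{"op": "step_arm", "data": {"series": "0.02 0.15 0 0; 0.06 0.4 0 0; 0.1 0.65 0 0; 0.12 0.87 0 0; 0.12 0.87 0 0"}}

```text
time_s: 16.9
tcp_pos: [524.6, 8.8, 159.5]
ee_rot: [0.002, 0.99, -0.139, -0.002]
wrist_force: [0.2, 0.6, -2.8]
opening: 45.9
grasp_force: 30.0
```

Emit:
{"op": "step_arm", "data": {"series": "0.03 0.25 0 0; 0.06 0.5 0 0; 0.1 0.7 0 0; 0.12 0.87 0 0; 0.12 0.87 0 0"}}

```text
time_s: 17.4
tcp_pos: [513.2, -75.9, 160.0]
ee_rot: [0.001, 0.99, -0.138, -0.001]
wrist_force: [-0.1, -0.4, -3.5]
opening: 45.9
grasp_force: 30.0
```

Emit:
{"op": "step_arm", "data": {"series": "0.03 0.25 0 -0.02; 0.06 0.5 0 -0.04; 0.1 0.7 0 -0.054; 0.11 0.82 0 -0.054; 0.12 0.87 0 -0.054; 0.12 0.87 0 -0.054; 0.12 0.87 0 -0.054"}}

```text
time_s: 18.1
tcp_pos: [502.8, -158.6, 161.0]
ee_rot: [-0.0, 0.999, -0.051, -0.0]
wrist_force: [0.7, 0.2, -2.8]
opening: 45.9
grasp_force: 30.0
```

```bash
python3 st.py; python3 - <<'E'
from h import *
s=robot.sense();c=eyes.camera("side");cv2.imwrite('pics/s2.png',c['pixels'][60:360,120:520]);print(s['tcp_pos'],s['grasp_force'])
E
```

```text
[-2.5000e-01  2.7000e-01  3.1300e+00  2.4050e+01  2.6767e+02 -1.6119e+02
  3.1000e-01  5.6000e-01  2.9000e-01] 18.3 45.64419384240909
[ 502.74582079 -159.07409349  161.10336978] 29.998860955238342
```

View pics/s2.png

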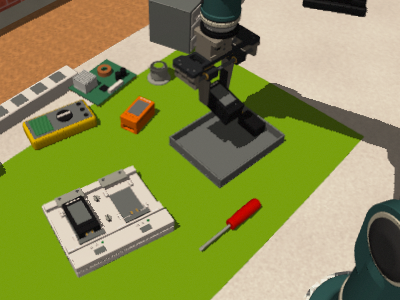

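The side crop shows the pack clear of the charger and hanging over the tray at crop (222,98). Its heel end is lower by about 13°. The adaptor at (253,122) and the flat pack at (80,213) are untouched. I'm lowering it heel first, then rolling it flat.

Emit:
{"op": "step_arm", "data": {"series": "0 0 0.2 0; 0 0 0.45 0; 0 0 0.7 0; 0 0 0.85 0; 0 0 0.95 0; 0 0 0.98 0; 0 0 0.98 0"}}

```text
time_s: 19.05
tcp_pos: [502.8, -159.9, 63.2]
ee_rot: [-0.0, 0.999, -0.051, 0.0]
wrist_force: [-0.4, 0.7, -3.3]
opening: 45.8
grasp_force: 30.0
```

Emit:
{"op": "step_arm", "data": {"series": "0 0 0.02 0; 0 0 0.04 0; 0 0 0.06 0; 0 0 0.08 0; 0 0 0.1 0; 0 0 0.1 0; 0 0 0.1 0"}}

```text
time_s: 19.75
tcp_pos: [502.5, -160.0, 53.0]
ee_rot: [0.0, 0.999, -0.051, -0.0]
wrist_force: [0.6, -0.5, -3.3]
opening: 45.8
grasp_force: 30.0
```

```bash
sed -i 's/-15.7/-5.9/;s/\[505.9,110.\]/[474.,-156.]/;s/(z>58)&(z<100)/(z>30)\&(z<90)/' tilt.py; python3 tilt.py; python3 st.py
```

```text
side 323 274 tilt deg [14.  -0.1] z at heel 44.9 z mid 55.3 xrange [-40.2  11.3]
scene 27 27 tilt deg [13.8  1.6] z at heel 43.2 z mid 53.5 xrange [-38.1  11.6]
[ 2.0000e-01  4.7000e-01  3.2700e+00  2.4390e+01  2.6896e+02 -5.3110e+01
  2.1000e-01  5.4000e-01 -2.1000e-01] 20.05 45.86231632576631
```

Emit:
{"op": "step_arm", "data": {"series": "0 0 0.01 0; 0.005 0 0.02 0; 0.01 0 0.03 0; 0.015 0 0.04 0; 0.02 0 0.05 0; 0.025 0 0.06 0; 0.025 0 0.06 0"}}

```text
time_s: 20.75
tcp_pos: [505.5, -160.3, 47.2]
ee_rot: [0.0, 0.999, -0.051, 0.0]
wrist_force: [-0.4, -0.1, 4.7]
opening: 45.9
grasp_force: 30.0
```

```bash
python3 tilt.py; python3 st.py
```

```text
side 297 250 tilt deg [9.4 0.9] z at heel 43.5 z mid 50.4 xrange [-38.   11.6]
scene 30 30 tilt deg [ 9.8 -0.4] z at heel 41.6 z mid 48.9 xrange [-36.6  11.6]
[-2.1000e-01 -1.9000e-01 -4.9800e+00  2.7260e+01  2.6899e+02 -4.7200e+01
  7.0000e-01 -4.6900e+00  7.0000e-02] 21.05 45.675391587106716
```

Rolling flat gently with a force of about 5 N; I'm continuing.

Emit:
{"op": "step_arm", "data": {"series": "0.005 0 0.01 0; 0.01 0 0.02 0; 0.015 0 0.03 0; 0.02 0 0.04 0; 0.025 0 0.05 0; 0.03 0 0.06 0; 0.035 0 0.07 0; 0.035 0 0.07 0; 0.035 0 0.07 0"}}

```text
time_s: 21.95
tcp_pos: [509.2, -160.7, 40.3]
ee_rot: [0.0, 0.999, -0.051, 0.001]
wrist_force: [1.6, 0.0, 3.8]
opening: 45.5
grasp_force: 30.0
```

```bash
python3 tilt.py; python3 st.py
```

```text
side 275 234 tilt deg [4.2 0.5] z at heel 43.8 z mid 46.8 xrange [-35.1  11.5]
scene 30 30 tilt deg [3.7 0.1] z at heel 42.3 z mid 45.0 xrange [-32.1  10.3]
[ 2.3100e+00  1.6000e-01 -4.1000e+00  3.1000e+01  2.6898e+02 -4.0200e+01
  7.5000e-01  1.0700e+00  3.0000e-02] 22.25 46.0107024165099
```

Emit:
{"op": "step_arm", "data": {"series": "0.002 0 0.01 0; 0.004 0 0.02 0; 0.006 0 0.03 0; 0.008 0 0.04 0; 0.01 0 0.046 0; 0.01 0 0.046 0; 0.01 0 0.046 0"}}

```text
time_s: 22.95
tcp_pos: [510.5, -160.9, 36.8]
ee_rot: [0.0, 0.999, -0.051, 0.001]
wrist_force: [-0.6, 0.1, 14.4]
opening: 46.0
grasp_force: 30.0
```

```bash
python3 tilt.py; python3 st.py
```

```text
side 258 208 tilt deg [ 2.6 -0.3] z at heel 43.7 z mid 45.6 xrange [-32.4  11.4]
scene 27 27 tilt deg [2.7 2.6] z at heel 42.0 z mid 43.9 xrange [-30.2  11.2]
[-5.4000e-01 -1.3000e-01 -1.4550e+01  3.2410e+01  2.6896e+02 -3.6650e+01
  2.3300e+00 -4.1200e+00 -3.0000e-02] 23.25 45.93418762396058
```

Emit:
{"op": "step_arm", "data": {"series": "0 0 -0.01 0; 0 0 -0.02 0; 0 0 -0.025 0; 0 0 -0.025 0"}}

```text
time_s: 23.65
tcp_pos: [508.2, -160.6, 37.1]
ee_rot: [-0.0, 0.999, -0.051, -0.001]
wrist_force: [-0.0, 0.1, -3.5]
opening: 45.8
grasp_force: 30.0
```

```bash
python3 tilt.py; python3 st.py
```

```text
side 269 224 tilt deg [ 1.8 -0.4] z at heel 44.2 z mid 45.5 xrange [-35.  11.]
scene 32 32 tilt deg [0.2 0.1] z at heel 43.4 z mid 43.5 xrange [-31.9   9.2]
[ 2.2000e-01 -4.4000e-01  2.9400e+00  3.0860e+01  2.6893e+02 -3.7630e+01
  9.0000e-02  5.9000e-01 -2.7000e-01] 23.95 45.91894096840273
```

Emit:
{"op": "step_arm", "data": {"series": "0 0 0.004 0; 0 0 0.008 0; 0 0 0.008 0; 0 0 0.008 0"}}

```text
time_s: 24.35
tcp_pos: [509.5, -160.7, 37.1]
ee_rot: [0.0, 0.999, -0.051, -0.0]
wrist_force: [-0.2, 0.2, -2.1]
opening: 45.9
grasp_force: 30.0
```

Emit:
{"op": "step_arm", "data": {"series": "0 0 0 0; 0 0 0 0; 0 0 0 0; 0 0 0 0; 0 0 0 0; 0 0 0 0; 0 0 0 0; 0 0 0 0", "grip": 78}}

```text
time_s: 25.15
tcp_pos: [509.5, -160.7, 37.2]
ee_rot: [0.0, 0.999, -0.051, -0.0]
wrist_force: [0.1, -0.3, -0.2]
opening: 77.9
grasp_force: 0.0
```

Emit:
{"op": "step_arm", "data": {"series": "0 0 -0.1 0; 0 0 -0.3 0; 0 0 -0.6 0; 0 0 -0.9 0; 0 0 -1 0; 0 0 -1 0; 0 0 -1 0"}}

```text
time_s: 25.85
tcp_pos: [508.9, -160.8, 136.6]
ee_rot: [-0.0, 0.999, -0.051, -0.0]
wrist_force: [0.6, -0.1, 0.5]
opening: 78.2
grasp_force: 0.0
```

Emit:
{"op": "step_arm", "data": {"series": "0.4 0 -0.4 0; 0.8 0 -0.8 0; 1 0 -1 0; 1 0 -1 0; 1 0 -1 0; 1 0 -1 0"}}

```text
time_s: 26.45
tcp_pos: [606.9, -170.7, 234.4]
ee_rot: [-0.0, 0.999, -0.051, -0.003]
wrist_force: [0.1, -0.1, -0.4]
opening: 78.0
grasp_force: 0.0
```

```bash
python3 tilt.py; python3 - <<'E'
from h import *
c=eyes.camera("side");cv2.imwrite('pics/s3.png',cv2.resize(c['pixels'][130:340,150:430],None,fx=2.5,fy=2.5,interpolation=cv2.INTER_CUBIC))
P=cloud(c);z=P[...,2]
m=(P[...,0]>420)&(P[...,0]<540)&(P[...,1]>-215)&(P[...,1]<-110)&(z>39)&(z<50);q=P[m];print(np.median(q,0),cv2.minAreaRect(q[:,:2].astype(np.float32)))
m=(P[...,0]>480)&(P[...,0]<590)&(P[...,1]>165)&(P[...,1]<245)&(z>43)&(z<53)&(c['pixels'].max(2)<110);q=P[m];print('flat',cv2.minAreaRect(q[:,:2].astype(np.float32)))
E
```

```text
side 261 210 tilt deg [ 1.8 -0.2] z at heel 44.0 z mid 45.4 xrange [-33.6  11.4]
scene 120 119 tilt deg [ 1.5 -0.6] z at heel 42.6 z mid 43.7 xrange [-31.   11.3]
[ 479.08593566 -155.17325744   44.75982014] ((482.4459533691406, -156.02989196777344), (49.84104919433594, 84.57362365722656), 84.31192016601562)
flat ((532.0967407226562, 204.27896118164062), (47.10300827026367, 86.02403259277344), 75.41227722167969)
```

View pics/s3.png

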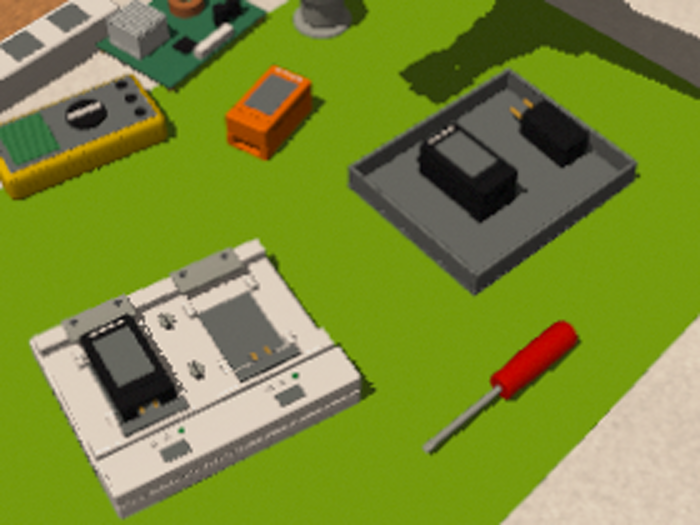

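The side crop shows the tall pack upright and flat on the tray floor at (467,170), clear of the adaptor at (553,130). The flat pack is still in its bay at (130,370), and the gripper is clear.

```bash
python3 -c "
from bench import robot
print(robot.finish_job())"
```

```text
the job is handed in; nothing more can be done
None
```

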